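# Lock the interlock key and hold the inspection hood just below balance

### The arm

A 6-joint arm with a two-finger parallel gripper is mounted at the origin on a cart in front of the work surface, level with it; the furniture and walls round the work are solid. World frame = base frame: x ahead of the robot, y to its left, z up, the work surface at z = 0. Lengths are in m, angles in rad, forces in N, time in s.
With the tool pointing down it reaches from about 0.4 to 0.925 m from the base axis. Payload 12.5 kg.
Tool frame: the origin (TCP) lies midway between the tips of the shut fingers; the grasp point (between the pads) lies bot.pinch_z behind it (bot.pinch_z is the distance from the TCP to the grasp point, in m); z points along the fingers, y is the line along which they close (so a half turn about z gives the same grasp; the last joint's range is limited). The gripper opens to 95 mm and grips with 3 to 60 N. Pads are 20 mm wide; open, the fingers measure 119 mm over their backs; the gripper's body (75 mm by 180 mm) begins 59 mm behind the grasp point.
Start: joints at [-1.335, 0.491, 1.559, -0, 1.092, -0.106], TCP at [0.21, -0.589, 0.194] pointing down, gripper open.
Joint ranges: [-3.1, 3.1], [-0.84, 2.19], [0.05, 2.79], [-1.13, 4.28], [0.06, 2.93], [-2.69, 2.69]. Speed limits (rad/s): [2.22, 2.22, 2.79, 3.14, 3.14, 3.14].

### API

Orientations are given as a unit quaternion [x, y, z, w].
In Python, from rig import bot, probe_bus, grab_frame, finish_job gives the robot as it stands (bot), with the cameras as plain functions, the readings (probe_bus) and the job as plain functions.
- The arm moves only by the shell command python3 inch.py, which reads ROWS from standard input. ROWS is a JSON list of rows, 1 to 5 of them, each of 7 numbers: the finger opening in m, then dx, dy, dz in parts of the range, where 1.0 means 0.4 m, then a rotation vector rx, ry, rz in parts of the range, where 1.0 means pi rad; each row shifts and turns the commanded pose from where the row before left it, along the tool's axes as they then stand; what a row does not reach is not made up. A row lasts 1/12 s, in which the tool goes at most 0.0417 m and 0.125 rad, less where a joint would pass 70% of its speed; a pose out of reach is approached as far as the arm can. The fingers move at their own pace and stop on an object; the grip force is fixed at half the most. Time passes only in rows, so rows that do not move let the fingers close. It prints the time, the measured TCP pose, the force, the opening and the grip force at its end. Shift and turn numbers lie between -1 and 1, and a call with a number outside is refused. Input that does not fit is refused with a message, and nothing moves.
- probe_bus.observe(): the state, without advancing time (a new reading comes with each control period).
- grab_frame(name): name is "side" or "top"; returns a dict with "pixels" (420x560x3 uint8, red, green, blue), "K" (3x3 intrinsics, pixels), "extrinsics" (4x4, takes a point from camera to world coordinates). Camera axes: x right, y up, looking along -z (the intrinsics and any distortion apply to the point x, -y, -z); pixel columns grow to the right and rows downward; lengths in m; the calibration is good to about 2 mm. A picture is of the moment at which its call begins. There is no depth.
- finish_job(): hands the job in; it is judged then, once.
The state is a dict: "time": time; "qpos": joint angles; "dq": joint speeds; "tau": joint torques, N m; "position": TCP position; "eef_rot": TCP orientation; "wrist_force": force on the tool from outside, world axes, zero at the start; "torque": the same for the moment, N m; "finger_gap": finger opening in m; "finger_force": force on a finger pad.
Only numpy, scipy, OpenCV 4.12 (cv2) and the standard library are available. Lean on these libraries where they do the work, as an engineer would, in place of code of your own. Each camera call takes 0.05 s, during which the arm holds its last target. There are 200 camera calls.

### The job

Set the blue interlock key fully home in the pocket on the deck of the inspection cabinet and swing the red-knobbed locking lever fully shut over it; only then may the hood be lifted. Take the hood by its black bar, raise it a little past its balance point (60 degrees open) without letting it spring away to its stop, then ease it back and hold it still about 5 to 10 degrees below the balance point. The program finishes while still holding the hood there; leave the flask, loupe, brass weight and pigment jar alone.

Things in the scene. Friction and masses are not known exactly. Their poses are not given: they have to be found in the camera images.
- unit: fixed inspection cabinet, white and grey, 55 mm high (100 with shut hood). Origin on its underside, on the desk; front faces -x; x from -90 to +110 mm, y from -140 to +130. Grey deck (top at z = 55 mm) at y < -20 mm holds key pocket and lever; the hood is at y > -20 mm. Scale left of the hinge with red pointer: white dot = balance, green dots = 2 to 14 degrees below
- key_pocket (a point): centre of the floor of the key pocket, at [-10, -80, 39] mm in the cabinet's frame, axes as the cabinet's. Pocket 36 (x) x 60 (y) mm, 16 mm deep, chamfered mouth at z = 55 mm; 2 mm play round the key on each side
- key: loose blue interlock key, 80 g: body 32 (x) x 56 (y) x 22 mm, on it in the middle an upright grip fin 12 (x) x 22 (y) mm, 30 mm high, its top 52 mm above the underside. Origin at the centre of the underside. It goes in with its long side (y) along the cabinet's y, either way round; seated, its shoulder stands 6 mm above the deck
- lever (a joint): locking lever, turning about an upright pivot: 0 = fully open, swung out to the right (-y) of the cabinet; 1.2 rad = fully shut, lying along the cabinet's x over the right-hand shoulder of the seated key (stop). Grows clockwise seen from above (the knob comes in from -y and moves toward the cabinet's -x). Stays where it is left; about 0.5 N at the knob moves it
- lever_knob (a point): centre of the lever's upright red knob, 12 mm diameter, 28 mm high (z 67 to 95 mm above the desk), 75 mm from the pivot; this point is at z = 81 mm. Shut, the knob is at [-49, -101] mm in the cabinet's frame
- lever_pivot (a point): point on the lever's pivot axis at [26, -101, 81] mm in the cabinet's frame
- hood (a joint): sprung hood, hinged along the cabinet's y at the back: 0 = shut, grows as its front rises, stop at 1.75 rad. Balance point at 1.05 rad (60 degrees): below it the hood falls shut, above it the hood springs open by itself. Lifting the bar takes about 3 N at the start, less and less up to the balance point
- hood_bar (a point): middle of the hood's black round grip bar, 10 mm diameter, along the cabinet's y, 94 mm free between its end posts, 40 mm clear in front of the hood. Shut it is at [-130, 50, 80] mm in the cabinet's frame; it moves on a circle of 216 mm about the hinge. The bar can turn between two fingers that pinch it from above, front and back
- hood_hinge (a point): point on the hood's hinge axis level with the middle of the bar, at [85, 50, 60] mm in the cabinet's frame, axes as the hood's
- flask: small conical flask with cork, 61 mm wide, 97 mm high, bystander; origin under its centre
- loupe: black loupe, 37 mm wide, 29 mm high, bystander; origin under its centre
- weight: brass weight, 22 mm wide, 26 mm high, bystander; origin under its centre
- jar: pigment jar with black cap, 36 mm wide, 48 mm high, bystander; origin under its centre

How it is judged:
By the outcome, as a careful person would: the job done as asked, in the order asked, and still so for the second after the job is handed in, while the arm keeps its last pose, push and grip.
It also fails if it takes over 72 s, if anything falls off the work surface, if the arm or the gripper's body presses on something with over 40 N, if the wrist force passes 120 N, or if a joint passes its speed limit or range.

## Working session

There is one attempt and no reset: what is moved stays moved. The work goes in short steps, Python scripts to look and compute and a shell command to move; the robot and the scene stay as the last step left them, time stands still between calls to the robot, and variables do not carry over. Pictures are saved under pics/ and viewed, at most 10 in all, crops included, and the job is handed in when it is done.

```bash
ls; mkdir -p pics; python3 - <<'E'
from rig import bot, probe_bus, grab_frame, finish_job
import cv2,numpy as np
print(bot.pinch_z,probe_bus.observe())
for n in("side","top"):
    f=grab_frame(n);cv2.imwrite(f"pics/{n}0.png",f["pixels"][:,:,::-1]);np.savez(f"pics/{n}0.npz",**f);print(n,f["K"],f["extrinsics"],f.keys())
E
```

```text
inch.py
pics
rig.py
0.0188 {'time': 0.0, 'qpos': array([-1.33459771e+00,  4.91544648e-01,  1.55946866e+00,  1.63982244e-05,
        1.09168977e+00, -1.05588318e-01]), 'dq': array([ 0.00064311,  0.00011488, -0.00045567, -0.00107256, -0.00119995,
       -0.00031733]), 'tau': array([-2.48576362e-03, -6.12656736e+01, -2.58184290e+01,  6.91674650e-02,
        4.83084668e-02, -9.11652569e-05]), 'position': array([ 0.20944996, -0.58856939,  0.19336441]), 'eef_rot': array([ 9.85433706e-01,  1.70059113e-01, -2.89739302e-05, -5.54500748e-04]), 'wrist_force': array([-0.68729611, -0.2310247 , -0.60050399]), 'torque': array([0.02553819, 0.03396183, 0.02874551]), 'finger_force': 0.0, 'finger_gap': 0.09518331415807431}
side [[436.20838729   0.         282.70381781]
 [  0.         436.20838729 212.67565369]
 [  0.           0.           1.        ]] [[ 0.98850757  0.05928976 -0.1390594   0.41390521]
 [-0.15116008  0.37641059 -0.91403813 -0.88987476]
 [-0.00184967  0.92455383  0.38104696  0.41972617]
 [ 0.          0.          0.          1.        ]] dict_keys(['pixels', 'K', 'extrinsics'])
top [[522.30988785   0.         278.03004249]
 [  0.         522.30988785 212.00135759]
 [  0.           0.           1.        ]] [[ 0.02976012  0.99688228 -0.07307563  0.46556436]
 [-0.99951502  0.02900862 -0.01132391 -0.06051077]
 [-0.00916878  0.07337719  0.99726211  1.11531264]
 [ 0.          0.          0.          1.        ]] dict_keys(['pixels', 'K', 'extrinsics'])
```

View pics/top0.png

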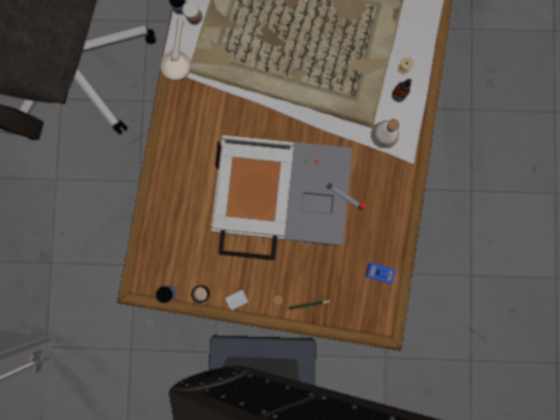

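View pics/side0.png

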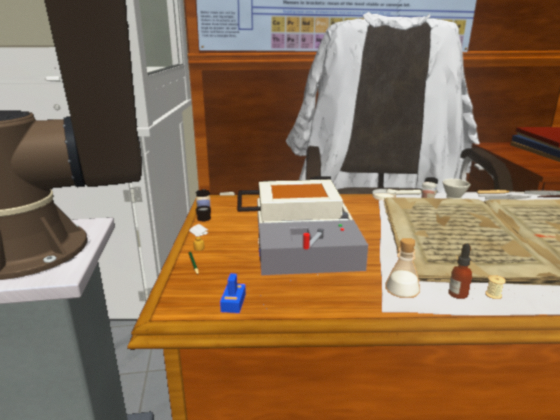

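The top view shows the key at about (380,273), the lever knob at (363,205), the pocket at (317,203) and the bar at (248,257). The side view shows the key at (233,294), standing with its fin up. I'll zoom the top view and measure the masks next.

```bash
cat > h.py <<'E'
import numpy as np,cv2
from scipy.spatial.transform import Rotation as R
def ray(f,u,v):
    d=np.linalg.inv(f["K"])@[u,v,1.];E=f["extrinsics"]
    return E[:3,3],E[:3,:3]@(d*[1,-1,-1])
def onz(f,u,v,z):
    o,d=ray(f,u,v);return o+d*(z-o[2])/d[2]
def proj(f,p):
    E=f["extrinsics"];c=E[:3,:3].T@(np.array(p)-E[:3,3]);q=f["K"]@(c*[1,-1,-1]);return q[:2]/q[2]
def cross(fa,a,fb,b):
    o1,d1=ray(fa,*a);o2,d2=ray(fb,*b);d1/=np.linalg.norm(d1);d2/=np.linalg.norm(d2)
    s=np.linalg.lstsq(np.c_[d1,-d2],o2-o1,rcond=None)[0];p,q=o1+s[0]*d1,o2+s[1]*d2
    return (p+q)/2,np.linalg.norm(p-q)
def mask(f,col):
    h=cv2.cvtColor(f["pixels"],cv2.COLOR_RGB2HSV)
    if col=="blue": return cv2.inRange(h,(105,150,60),(130,255,255))
    return cv2.inRange(h,(0,190,100),(4,255,255))|cv2.inRange(h,(174,190,100),(180,255,255))
def blobs(m,n=6):
    k,l,s,c=cv2.connectedComponentsWithStats(m);return [(s[i].tolist(),c[i].round(2).tolist()) for i in range(1,k) if s[i,4]>=n]
E
python3 - <<'E'
from h import *
T=dict(np.load("pics/top0.npz"));S=dict(np.load("pics/side0.npz"))
for n,f in(("T",T),("S",S)):
    for c in("blue","red"):
        print(n,c,[b for b in blobs(mask(f,c)) if b[0][4]<900])
p=T["pixels"][:,:,::-1]
a=cv2.resize(p[125:275,205:405],None,fx=4,fy=4,interpolation=cv2.INTER_CUBIC)
cv2.imwrite("pics/tz.png",a)
E
```

```text
T blue [([367, 264, 8, 13, 38], [369.29, 269.5]), ([372, 265, 23, 18, 193], [381.9, 273.32])]
T red [([360, 204, 4, 4, 10], [361.6, 206.1])]
S blue [([221, 274, 24, 38, 537], [232.34, 295.82])]
S red [([304, 233, 5, 16, 67], [305.85, 240.19])]
```

View pics/tz.png

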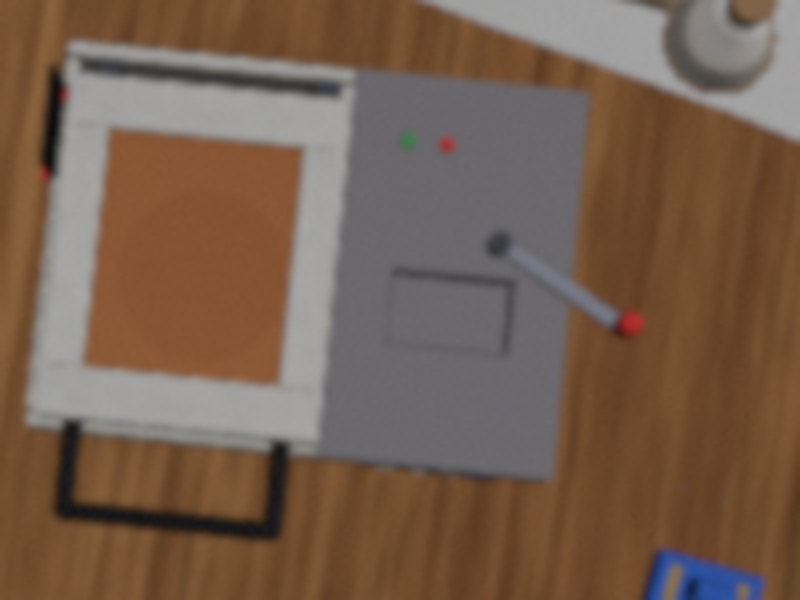

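The zoomed view shows the deck's right corners at crop (588,93) and (551,479). The pocket mouth's corners are at (392,268), (515,283), (508,356) and (386,342), the pivot at (499,243) and the knob at (631,323). The bar runs from (65,517) to (275,533). Next I'll fit the cabinet pose and measure the key.

```bash
cat > fit.py <<'E'
from h import *
T=dict(np.load("pics/top0.npz"));S=dict(np.load("pics/side0.npz"))
P=[((588,93),(110,-140,55)),((551,479),(-90,-140,55)),((450,312),(-10,-80,55)),((499,243),(26,-101,72)),((170,525),(-130,50,85)),((631,323),(-1,-171,95))]
w=np.array([onz(T,205+(a+.5)/4-.5,125+(b+.5)/4-.5,m[2]/1e3)[:2] for (a,b),m in P]);m=np.array([q[1][:2] for q in P])/1e3
wm,mm=w.mean(0),m.mean(0);H=(m-mm).T@(w-wm);th=np.arctan2(H[0,1]-H[1,0],H[0,0]+H[1,1])
c,s=np.cos(th),np.sin(th);Rt=np.array([[c,-s],[s,c]]);t=wm-Rt@mm
print("yaw",th,"t",t,"res mm",((m@Rt.T+t-w)*1e3).round(1).tolist())
def cab(p): p=np.array(p)/1e3;return np.r_[Rt@p[:2]+t,p[2]]
E
python3 - <<'E'
from fit import *
for n,p in dict(pocket=(-10,-80,39),knob=(-1,-171,81),shut=(-49,-101,81),bar=(-130,50,80)).items(): print(n,cab(p).round(4),"side px",proj(S,cab(p)).round(1))
# lamp cross check
print("knob cross",cross(T,(205+631/4-.4,125+323/4-.4),S,(305.85,240.19)))
# key
mt=mask(T,"blue");mt[:,:360]=0;mt[:,400:]=0
r=cv2.minAreaRect(np.argwhere(cv2.morphologyEx(mt,cv2.MORPH_CLOSE,np.ones((5,5))))[:,::-1].astype(np.float32));print(r)
b=cv2.boxPoints(r);print(np.array([onz(T,*q,.022) for q in b]).round(4).tolist(), onz(T,*r[0],.022))
ms=mask(S,"blue");print([ (v,np.where(ms[v])[0][[0,-1]].tolist()) for v in range(274,312,2)])
a=cv2.resize(T["pixels"][255:293,355:405,::-1],None,fx=8,fy=8,interpolation=cv2.INTER_CUBIC)
c=cv2.resize(S["pixels"][268:318,210:260,::-1],None,fx=8,fy=6.08,interpolation=cv2.INTER_CUBIC)
cv2.imwrite("pics/key.png",np.hstack([a,c]));print(a.shape,c.shape)
E
```

```text
yaw -0.0752308585823162 t [ 0.57893762 -0.04746035] res mm [[-1.4, 0.1], [-2.7, 0.3], [-1.8, 1.0], [-1.3, 0.0], [0.3, 2.8], [7.0, -4.3]]
pocket [ 0.563  -0.1265  0.039 ] side px [299.2 240.9]
knob [ 0.5651 -0.2179  0.081 ] side px [310.4 241.9]
shut [ 0.5225 -0.1445  0.081 ] side px [280.2 226.5]
bar [0.4531 0.0122 0.08  ] side px [238.6 200.1]
knob cross (array([ 0.55837224, -0.21510926,  0.08365474]), np.float64(0.0016927926507627831))
((380.1415100097656, 272.75469970703125), (25.961143493652344, 13.461333274841309), 15.945395469665527)
[[0.4185, -0.2343, 0.022], [0.4454, -0.2415, 0.022], [0.4322, -0.2935, 0.022], [0.4053, -0.2862, 0.022]] [ 0.42535108 -0.2639142   0.022     ]
[(274, [231, 234]), (276, [230, 235]), (278, [229, 235]), (280, [228, 235]), (282, [229, 235]), (284, [228, 236]), (286, [227, 244]), (288, [226, 244]), (290, [225, 243]), (292, [225, 243]), (294, [224, 243]), (296, [223, 243]), (298, [222, 242]), (300, [221, 242]), (302, [221, 241]), (304, [221, 240]), (306, [221, 240]), (308, [221, 239]), (310, [222, 238])]
(304, 400, 3) (304, 400, 3)
```

View pics/key.png

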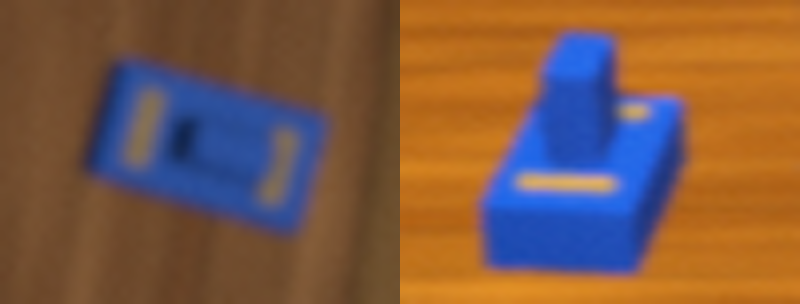

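The top view of the key shows its top-face corners at crop (122,60), (328,117), (297,237) and (103,178), with the fin in the middle. The side view confirms it stands upright. The lever is not at 0, so I'll refit without the knob and work out the first move.

```bash
sed -i 's/,((631,323),(-1,-171,95))\]/]/' fit.py
cat > go.py <<'E'
from h import *
def delta(pos,yaw,st=None):
    "tool-axis move and rz to reach world TCP pos with tool y along yaw (mod pi), tool down"
    from rig import bot, probe_bus, grab_frame, finish_job
    o=st or probe_bus.observe();r=R.from_quat(o["eef_rot"]);M=r.as_matrix()
    cur=np.arctan2(M[1,1],M[0,1]);d=(yaw-cur+np.pi/2)%np.pi-np.pi/2
    tilt=M.T@np.cross(M[:,2],[0,0,-1])
    print("pos",o["position"].round(4),"d_tool",(M.T@(np.array(pos)-o["position"])).round(4),"rz",round(-d,3),"tilt",tilt.round(4),"F",o["wrist_force"].round(1),"gap",round(o["finger_gap"],4),"t",o["time"])
E
python3 - <<'E'
from fit import *
from go import delta
w=np.array([onz(T,355+(a+.5)/8-.5,255+(b+.5)/8-.5,.022) for a,b in((122,60),(328,117),(297,237),(103,178))])
print(w.round(4).tolist(),np.linalg.norm(np.diff(w,axis=0),axis=1)); c=w.mean(0);print("key",c)
lo=w[1]+w[2]-w[0]-w[3];yaw=np.arctan2(lo[1],lo[0])+np.pi/2;print("key x yaw",yaw)
print("fin top px side",proj(S,[c[0],c[1],.052]))
k=onz(T,205+631/4-.4,125+323/4-.4,.095);p=cab((26,-101,81));print("knob",k,"pivot",p,"r",np.linalg.norm((k-p)[:2]),"lever",np.pi+1.2+th-np.arctan2(k[1]-p[1],k[0]-p[0])%(2*np.pi))
for n,q in dict(pocket=(-10,-80,39),shut=(-49,-101,81),bar=(-130,50,80),hinge=(85,50,60)).items(): print(n,cab(q).round(4))
delta([c[0],c[1],.13],yaw)
E
```

```text
yaw -0.06566001578430436 t [ 0.57955627 -0.04808557] res mm [[0.6, 0.5], [-0.8, -1.3], [-0.4, 0.2], [0.3, -0.4], [0.3, 1.0]]
[[0.4468, -0.2421, 0.022], [0.4337, -0.2958, 0.022], [0.4025, -0.2882, 0.022], [0.4162, -0.2377, 0.022]] [0.05523406 0.0320977  0.05227203]
key [ 0.42479734 -0.2659468   0.022     ]
key x yaw -0.2521350684869077
fin top px side [231.93083175 276.69419429]
knob [ 0.55818201 -0.21355138  0.095     ] pivot [ 0.59887335 -0.15057386  0.081     ] r 0.07497968016494932 lever 0.1371898302380936
pocket [ 0.5643 -0.1273  0.039 ]
shut [ 0.524  -0.1457  0.081 ]
bar [0.4531 0.0103 0.08  ]
hinge [ 0.6677 -0.0038  0.06  ]
pos [ 0.2094 -0.5886  0.1934] d_tool [ 0.311  -0.2318  0.0637] rz -0.977 tilt [-0.001  -0.0001  0.    ] F [ 0.3  0.8 -0.5] gap 0.095 t 0.1
```

Careful with the scale: shifts go in shares of 0.4 m and turns go in shares of pi rad. That gives: 0.026 m / 0.4 = 0.065, -0.0193 m / 0.4 = -0.0483.

```bash
r='python3 - '; 
echo '[[0.06,0.065,-0.0483,0.01,0,0,0],[0.06,0.065,-0.0483,0.01,0,0,0],[0.06,0.065,-0.0483,0.01,0,0,0],[0.06,0.065,-0.0483,0.01,0,0,0],[0.06,0.065,-0.0483,0.01,0,0,0]]' | python3 inch.py
echo '[[0.06,0.065,-0.0483,0.01,0,0,0],[0.06,0.065,-0.0483,0.01,0,0,0],[0.06,0.065,-0.0483,0.01,0,0,0],[0.06,0.065,-0.0483,0.01,0,0,0],[0.06,0.065,-0.0483,0.01,0,0,0]]' | python3 inch.py
echo '[[0.06,0.065,-0.0483,0.01,0,0,0],[0.06,0.065,-0.0483,0.01,0,0,0],[0.06,0,0,0,0,0,-0.0388],[0.06,0,0,0,0,0,-0.0388],[0.06,0,0,0,0,0,-0.0388]]' | python3 inch.py
echo '[[0.06,0,0,0,0,0,-0.0388],[0.06,0,0,0,0,0,-0.0388],[0.06,0,0,0,0,0,-0.0388],[0.06,0,0,0,0,0,-0.0388],[0.06,0,0,0,0,0,-0.0388]]' | python3 inch.py
echo '[[0.06,0,0,0,0,0,0],[0.06,0,0,0,0,0,0]]' | python3 inch.py
python3 -c "
from go import *
delta([.4248,-.2659,.026],-.252)"
```

```text
time: 0.52
position: [0.3001, -0.4529, 0.1735]
eef_rot: [0.985, 0.17, -0.0, -0.0]
wrist_force: [0.1, -0.7, -0.5]
finger_gap: 0.0672
finger_force: 0.0
time: 0.93
position: [0.3903, -0.3184, 0.1536]
eef_rot: [0.985, 0.17, -0.0, -0.0]
wrist_force: [-0.8, -0.7, -0.6]
finger_gap: 0.0604
finger_force: 0.0
time: 1.35
position: [0.4261, -0.2653, 0.1457]
eef_rot: [0.937, 0.35, -0.0, -0.0]
wrist_force: [0.7, 0.5, 0.4]
finger_gap: 0.0601
finger_force: 0.0
time: 1.77
position: [0.4257, -0.266, 0.1457]
eef_rot: [0.789, 0.615, -0.0, -0.0]
wrist_force: [-0.9, 0.4, -0.5]
finger_gap: 0.0599
finger_force: 0.0
time: 1.93
position: [0.4258, -0.266, 0.1458]
eef_rot: [0.792, 0.611, -0.0, -0.0]
wrist_force: [-0.4, -0.3, 0.2]
finger_gap: 0.0601
finger_force: 0.0
pos [ 0.4258 -0.266   0.1458] d_tool [-0.0002 -0.0009  0.1198] rz -0.005 tilt [-0.0003 -0.0001  0.    ] F [-0.4 -0.3  0.2] gap 0.0601 t 1.9333
```

Scaled: 0.03 m / 0.4 = 0.075, 0.015 m / 0.4 = 0.0375, -0.005 rad / 3.1416 = -0.0016.

```bash

echo '[[0.06,0,-0.0025,0.075,0,0,-0.0016],[0.06,0,0,0.075,0,0,0],[0.06,0,0,0.075,0,0,0],[0.06,0,0,0.0375,0,0,0],[0.06,0,0,0.0375,0,0,0]]' | python3 inch.py|grep -v eef
echo '[[0.0,0,0,0,0,0,0],[0.0,0,0,0,0,0,0],[0.0,0,0,0,0,0,0],[0.0,0,0,0,0,0,0],[0.0,0,0,0,0,0,0]]' | python3 inch.py|grep -v eef
echo '[[0.0,0,0,0,0,0,0],[0.0,0,0,0,0,0,0],[0.0,0,0,0,0,0,0],[0.0,0,0,0,0,0,0],[0.0,0,0,0,0,0,0]]' | python3 inch.py|grep -v eef
```

```text
time: 2.35
position: [0.4245, -0.2655, 0.0244]
wrist_force: [-0.3, -0.0, 0.8]
finger_gap: 0.0599
finger_force: 0.0
time: 2.77
position: [0.4252, -0.2661, 0.0269]
wrist_force: [0.1, -0.8, 0.6]
finger_gap: 0.0323
finger_force: 0.0
time: 3.18
position: [0.4251, -0.266, 0.0261]
wrist_force: [0.8, 0.7, 3.7]
finger_gap: 0.0119
finger_force: 30.0
```

Scaled: -0.035 m / 0.4 = -0.0875, -0.02 m / 0.4 = -0.05, -0.093 rad / 3.1416 = -0.0296.

```bash

echo '[[0,0,0,-0.05,0,0,0],[0,0,0,-0.0875,0,0,0],[0,0,0,-0.0875,0,0,0],[0,0,0,-0.05,0,0,-0.0296],[0,0,0,0,0,0,-0.0296]]' | python3 inch.py|grep -v eef
echo '[[0,0,0,0,0,0,0],[0,0,0,0,0,0,0]]' | python3 inch.py|grep -v eef
python3 -c "
from go import *
delta([.5643,-.1273,.135],-.0657)"
```

```text
time: 3.6
position: [0.4261, -0.2668, 0.1399]
wrist_force: [0.7, 1.0, -1.8]
finger_gap: 0.0114
finger_force: 30.0
time: 3.77
position: [0.4246, -0.2657, 0.1357]
wrist_force: [-1.2, 0.2, -1.2]
finger_gap: 0.0116
finger_force: 30.0
pos [ 0.4246 -0.2657  0.1357] d_tool [0.1471 0.1304 0.0007] rz 0.001 tilt [-0.0003 -0.0001  0.    ] F [-1.2  0.2 -1.2] gap 0.0116 t 3.7667
```

Scaled: 0.0245 m / 0.4 = 0.0613, 0.0217 m / 0.4 = 0.0543.

```bash

echo '[[0,0.0613,0.0543,0,0,0,0],[0,0.0613,0.0543,0,0,0,0],[0,0.0613,0.0543,0,0,0,0],[0,0.0613,0.0543,0,0,0,0],[0,0.0613,0.0543,0,0,0,0]]' | python3 inch.py|grep -v eef
echo '[[0,0.0613,0.0543,0,0,0,0],[0,0,0,0.05,0,0,0],[0,0,0,0.025,0,0,0],[0,0,0,0,0,0,0]]' | python3 inch.py|grep -v eef
python3 - <<'E'
from rig import bot, probe_bus, grab_frame, finish_job
from go import *
delta([.5643,-.1273,.065],-.0657)
im=[]
for n in("side","top"):
    f=grab_frame(n);np.savez(f"pics/{n}1.npz",**f)
    u,v=proj(f,[.5643,-.1273,.07]).astype(int);im.append(cv2.resize(f["pixels"][v-50:v+50,u-50:u+50,::-1],None,fx=4,fy=4,interpolation=cv2.INTER_CUBIC));print(n,u-50,v-50)
cv2.imwrite("pics/hold.png",np.hstack(im))
E
```

```text
time: 4.18
position: [0.5412, -0.1489, 0.1347]
wrist_force: [0.6, -0.7, -0.8]
finger_gap: 0.0116
finger_force: 30.0
time: 4.52
position: [0.5621, -0.1266, 0.1027]
wrist_force: [0.8, 0.9, -0.4]
finger_gap: 0.0115
finger_force: 30.0
pos [ 0.5621 -0.1266  0.1027] d_tool [-0.0006  0.0024  0.0377] rz 0.002 tilt [-0.0058 -0.0014  0.    ] F [ 0.8  0.9 -0.4] gap 0.0115 t 4.5167
side 250 176
top 267 152
```

View pics/hold.png

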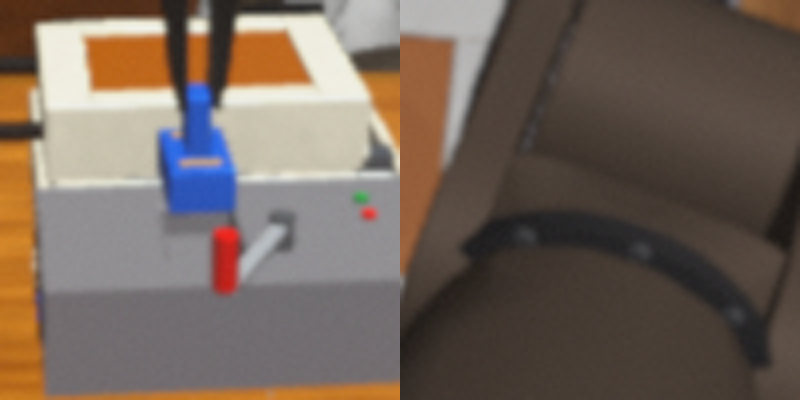

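The side crop shows the key upright in the fingers above the pocket. The bottom corners of its near face are at crop (168,206) and (233,213), and the lever is clear. I'll check those corners against the plan.

```bash
echo '[[0,0,0,0,0,0,0],[0,0,0,0,0,0,0]]' | python3 inch.py >/dev/null; python3 - <<'E'
from fit import *
from go import delta
from rig import bot, probe_bus, grab_frame, finish_job
delta([.5643,-.1273,.065],-.0657)
f=grab_frame("side");z=probe_bus.observe()["position"][2]
delta([.5643,-.1273,.065],-.0657)
m=mask(f,"blue");print(z,blobs(m)[:4])
h=dict(np.load("pics/side1.npz"))
def px(f,a,b):return onz(f,250+(a+.5)/4-.5,176+(b+.5)/4-.5,.0767)
a,b=px(h,168,207),px(h,233,213)
q=probe_bus.observe()["position"]
for n,w in(("left",a),("right",b)): print(n,w.round(4),"in cab",(Rt.T@(w[:2]-t)*1e3).round(1))
print("tcp in cab",(Rt.T@(q[:2]-t)*1e3).round(1))
E
```

```text
yaw -0.06566001578430436 t [ 0.57955627 -0.04808557] res mm [[0.6, 0.5], [-0.8, -1.3], [-0.4, 0.2], [0.3, -0.4], [0.3, 1.0]]
pos [ 0.5638 -0.128   0.1066] d_tool [0.0007 0.0004 0.0416] rz 0.002 tilt [ 0.0008  0.0003 -0.    ] F [ 0.6  0.5 -1. ] gap 0.0116 t 4.7833
pos [ 0.5639 -0.1279  0.1066] d_tool [0.0006 0.0003 0.0416] rz 0.002 tilt [0.001  0.0003 0.    ] F [-0.2 -0.2 -0.7] gap 0.0114 t 4.8333
0.10662012496625693 [([291, 196, 19, 31, 328], [300.13, 214.28])]
left [ 0.5448 -0.1424  0.0767] in cab [-28.5 -96.4]
right [ 0.574  -0.154   0.0767] in cab [   1.4 -106. ]
tcp in cab [-10.4 -80.6]
```

Scaled: 0.012 m / 0.4 = 0.03, 0.01 m / 0.4 = 0.025, 0.002 rad / 3.1416 = 0.0006.

```bash

echo '[[0,0.0015,0.0008,0.03,0,0,0.0006],[0,0,0,0.025,0,0,0],[0,0,0,0,0,0,0],[0,0,0,0,0,0,0]]' | python3 inch.py|grep -E 'pos|wrist|gap'
echo '[[0,0,0,0.0075,0,0,0],[0,0,0,0.0075,0,0,0],[0,0,0,0,0,0,0]]' | python3 inch.py|grep -E 'pos|wrist|gap'
echo '[[0,0,0,0.0075,0,0,0],[0,0,0,0,0,0,0],[0,0,0,0,0,0,0]]' | python3 inch.py|grep -E 'pos|wrist|gap'
```

```text
position: [0.564, -0.1267, 0.0837]
wrist_force: [1.1, 0.2, -0.8]
finger_gap: 0.0121
position: [0.5641, -0.1266, 0.0776]
wrist_force: [-0.4, -0.2, -1.3]
finger_gap: 0.0114
position: [0.5642, -0.1266, 0.0749]
wrist_force: [-0.0, -0.6, 0.1]
finger_gap: 0.0111
```

```bash

echo '[[0,0,0,0.01,0,0,0],[0,0,0,0.0075,0,0,0],[0,0,0,0,0,0,0]]' | python3 inch.py|grep -E 'pos|wrist|gap'
echo '[[0,0,0,0.005,0,0,0],[0,0,0,0.0025,0,0,0],[0,0,0,0,0,0,0]]' | python3 inch.py|grep -E 'pos|wrist|gap'
echo '[[0,0,0,0.0025,0,0,0],[0,0,0,0,0,0,0],[0,0,0,0,0,0,0]]' | python3 inch.py|grep -E 'pos|wrist|gap'
```

```text
position: [0.564, -0.1265, 0.0672]
wrist_force: [-0.3, -0.3, -0.8]
finger_gap: 0.0117
position: [0.5644, -0.1266, 0.0652]
wrist_force: [0.2, 2.0, 2.4]
finger_gap: 0.0118
position: [0.5645, -0.1266, 0.0651]
wrist_force: [-4.3, 1.0, 12.9]
finger_gap: 0.0111
```

Scaled: -0.03 m / 0.4 = -0.075, -0.02 m / 0.4 = -0.05.

```bash

echo '[[0.03,0,0,0,0,0,0],[0.03,0,0,0,0,0,0],[0.03,0,0,0,0,0,0],[0.03,0,0,0,0,0,0]]' | python3 inch.py|grep -E 'pos|wrist|gap'
echo '[[0.03,0,0,-0.05,0,0,0],[0.03,0,0,-0.075,0,0,0],[0.03,0,0,-0.075,0,0,0],[0,0,0,-0.025,0,0,0],[0,0,0,0,0,0,0]]' | python3 inch.py|grep -E 'pos|wrist|gap'
python3 - <<'E'
from rig import bot, probe_bus, grab_frame, finish_job
from fit import *
from go import *
f=grab_frame("side");np.savez("pics/side2.npz",**f)
m=mask(f,"blue");print(blobs(m))
u,v=proj(f,cab((-10,-80,91)));print("expected fin top",u,v,"shoulder front corners",[proj(f,cab((x,-108,61))).round(1).tolist() for x in(-26,6)])
cv2.imwrite("pics/seat.png",cv2.resize(f["pixels"][175:275,240:370,::-1],None,fx=5,fy=5,interpolation=cv2.INTER_CUBIC))
o=probe_bus.observe()["position"];print(o)
E
```

```text
position: [0.5642, -0.1266, 0.0637]
wrist_force: [0.2, -0.3, -0.2]
finger_gap: 0.0284
position: [0.5653, -0.1269, 0.1562]
wrist_force: [0.1, -0.1, 0.2]
finger_gap: 0.0215
yaw -0.06566001578430436 t [ 0.57955627 -0.04808557] res mm [[0.6, 0.5], [-0.8, -1.3], [-0.4, 0.2], [0.3, -0.4], [0.3, 1.0]]
[([291, 216, 17, 25, 194], [298.57, 228.91])]
expected fin top 300.3052474886773 216.78771807289795 shoulder front corners [[293.5, 237.4], [310.3, 236.7]]
[ 0.56446976 -0.12667183  0.15429636]
```

View pics/seat.png

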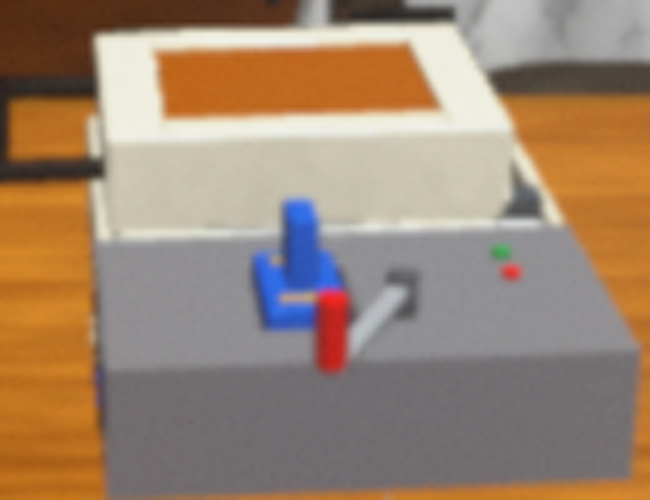

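The crop shows the key seated flat, with its fin top at about the expected pixel (300,217) and the shoulder just proud of the deck. Now the lever: I'll turn the tool across the knob's arc and cage the knob.

Scaled: 0.115 rad / 3.1416 = 0.0366.

```bash

echo '[[0.034,0,0,0,0,0,0.0366],[0.034,0,0,0,0,0,0.0366],[0.034,0,0,0,0,0,0.0366],[0.034,0,0,0,0,0,0.0366],[0.034,0,0,0,0,0,0.0366]]' | python3 inch.py|grep -E 'pos|gap'
echo '[[0.034,0,0,0,0,0,0.0366],[0.034,0,0,0,0,0,0.0366],[0.034,0,0,0,0,0,0.0366],[0.034,0,0,0,0,0,0.0366],[0.034,0,0,0,0,0,0.0366]]' | python3 inch.py|grep -E 'pos|gap'
echo '[[0.034,0,0,0,0,0,0],[0.034,0,0,0,0,0,0]]' | python3 inch.py|grep -E 'pos|gap'
python3 - <<'E'
from go import *
from rig import bot, probe_bus, grab_frame, finish_job
delta([.5582,-.2136,.071],1.92)
M=R.from_quat(probe_bus.observe()["eef_rot"]).as_matrix()
p=np.array([.5989,-.1506]);a0=np.arctan2(-.2136+.1506,.5582-.5989)
ang=a0-np.arange(0,1.07,.12);pts=p+.075*np.c_[np.cos(ang),np.sin(ang)]
for d in np.diff(pts,axis=0): print((M.T@[*d,0]).round(4))
print(pts[-1])
f=grab_frame("side");print(blobs(mask(f,"red")))
E
```

```text
position: [0.5635, -0.1264, 0.1517]
finger_gap: 0.0337
position: [0.5635, -0.1264, 0.1517]
finger_gap: 0.0342
position: [0.5637, -0.1264, 0.1523]
finger_gap: 0.0339
pos [ 0.5637 -0.1264  0.1523] d_tool [-0.0357  0.0798  0.0813] rz 0.011 tilt [-0.0015  0.0019 -0.    ] F [-0.1 -0.6 -0.1] gap 0.0339 t 8.2167
[-0.0049 -0.0075  0.    ]
[-0.004  -0.0081  0.    ]
[-0.003  -0.0085  0.    ]
[-0.0019 -0.0088  0.    ]
[-0.0009 -0.009   0.    ]
[ 0.0002 -0.009   0.    ]
[ 0.0013 -0.0089  0.    ]
[ 0.0023 -0.0087  0.    ]
[ 0.52395193 -0.15339054]
[([304, 234, 5, 15, 64], [305.86, 240.42])]
```

Scaled: 0.0266 m / 0.4 = 0.0665, -0.0119 m / 0.4 = -0.0298, 0.011 rad / 3.1416 = 0.0035.

```bash

echo '[[0.034,-0.0298,0.0665,0,0,0,0.0035],[0.034,-0.0298,0.0665,0,0,0,0],[0.034,-0.0298,0.0665,0,0,0,0],[0.034,0,0,0,0,0,0],[0.034,0,0,0,0,0,0]]' | python3 inch.py|grep -E 'pos|gap'
python3 -c "
from go import *
delta([.5582,-.2136,.071],1.92)"
echo '[[0.034,0,0,0.0625,0,0,0],[0.034,0,0,0.0625,0,0,0],[0.034,0,0,0.05,0,0,0],[0.034,0,0,0.025,0,0,0],[0.034,0,0,0,0,0,0]]' | python3 inch.py|grep -E 'pos|gap|wr'
echo '[[0.018,0,0,0,0,0,0],[0.018,0,0,0,0,0,0],[0.018,0,0,0,0,0,0]]' | python3 inch.py|grep -E 'pos|gap|wr|ff|fi'
python3 -c "
from go import *
delta([.5582,-.2136,.071],1.92)"
```

```text
position: [0.5576, -0.2148, 0.1532]
finger_gap: 0.0339
pos [ 0.5576 -0.2148  0.1532] d_tool [ 0.001  -0.0009  0.0822] rz -0.003 tilt [-0.0006  0.0006  0.    ] F [ 0.3  0.1 -0.3] gap 0.0339 t 8.6833
position: [0.5572, -0.2124, 0.0718]
wrist_force: [-0.0, 0.7, 0.3]
finger_gap: 0.0343
position: [0.5586, -0.2139, 0.0752]
wrist_force: [-0.5, 0.8, 0.7]
finger_gap: 0.0206
finger_force: 0.0
pos [ 0.5586 -0.2139  0.0752] d_tool [-0.0003 -0.0004  0.0042] rz -0.003 tilt [ 0.0015 -0.0013  0.    ] F [-0.5  0.8  0.7] gap 0.0206 t 9.35
```

Scaled: -0.009 m / 0.4 = -0.0225, -0.0085 m / 0.4 = -0.0213.

```bash

echo '[[0.018,-0.0123,-0.0188,0.005,0,0,0],[0.018,-0.01,-0.0203,0.0025,0,0,0],[0.018,-0.0075,-0.0213,0,0,0,0],[0.018,-0.0048,-0.022,0,0,0,0],[0.018,-0.0023,-0.0225,0,0,0,0]]' | python3 inch.py|grep -E 'pos|gap|wr'
echo '[[0.018,0.0005,-0.0225,0,0,0,0],[0.018,0.0033,-0.0223,0,0,0,0],[0.018,0.0058,-0.0218,0,0,0,0],[0.018,0.0065,-0.017,0,0,0,0],[0.018,0,0,0,0,0,0]]' | python3 inch.py|grep -E 'pos|gap|wr'
python3 -c "
from go import *
delta([.524,-.1457,.071],1.92)"
```

```text
position: [0.5292, -0.1785, 0.0711]
wrist_force: [-0.3, -1.0, 0.7]
finger_gap: 0.0182
position: [0.5248, -0.1443, 0.071]
wrist_force: [0.2, 0.4, -0.0]
finger_gap: 0.0184
pos [ 0.5248 -0.1443  0.071 ] d_tool [-0.0013  0.0011 -0.    ] rz -0.002 tilt [-0.0002  0.      0.    ] F [ 0.2  0.4 -0. ] gap 0.0184 t 10.1833
```

Scaled: -0.002 m / 0.4 = -0.005, 0.0006 m / 0.4 = 0.0015.

```bash

echo '[[0.018,0.0015,-0.005,0,0,0,0],[0.018,0,0,0,0,0,0]]' | python3 inch.py|grep -E 'pos|wr'
echo '[[0.018,0.0015,-0.005,0,0,0,0],[0.018,0,0,0,0,0,0]]' | python3 inch.py|grep -E 'pos|wr'
echo '[[0.018,0.001,-0.003,0,0,0,0],[0.018,0,0,0,0,0,0],[0.018,0,0,0,0,0,0]]' | python3 inch.py|grep -E 'pos|wr'
```

```text
position: [0.5248, -0.1435, 0.0709]
wrist_force: [-0.3, -0.4, 0.5]
position: [0.5246, -0.1417, 0.0709]
wrist_force: [1.5, -0.0, 0.2]
position: [0.5246, -0.141, 0.0709]
wrist_force: [-0.2, -4.0, -1.6]
```

Scaled: -0.0012 m / 0.4 = -0.003, 0.0004 m / 0.4 = 0.001.

```bash

echo '[[0.018,0.001,-0.003,0,0,0,0],[0.018,0,0,0,0,0,0],[0.018,0,0,0,0,0,0]]' | python3 inch.py|grep -E 'pos|wr'
echo '[[0.018,-0.0023,0.0075,0,0,0,0],[0.032,0,0,0,0,0,0],[0.032,0,0,0,0,0,0],[0.032,0,0,0,0,0,0]]' | python3 inch.py|grep -E 'pos|wr'
echo '[[0.032,0,0,-0.05,0,0,0],[0.032,0,0,-0.075,0,0,0],[0.032,0,0,-0.0875,0,0,0],[0.032,0,0,-0.05,0,0,0],[0.032,0,0,0,0,0,0]]' | python3 inch.py|grep -E 'pos|wr'
python3 - <<'E'
from rig import bot, probe_bus, grab_frame, finish_job
from fit import *
from go import *
f=grab_frame("side")
print(blobs(mask(f,"red")),blobs(mask(f,"blue")),"knob exp",proj(f,cab((-49,-101,81))))
cv2.imwrite("pics/shut.png",cv2.resize(f["pixels"][165:275,210:370,::-1],None,fx=4,fy=4,interpolation=cv2.INTER_CUBIC))
b=cab((-130,50,80));print("bar",b);delta([b[0],b[1],.2],th)
E
```

```text
position: [0.5247, -0.1405, 0.071]
wrist_force: [-1.2, -10.6, -1.5]
position: [0.5245, -0.142, 0.0709]
wrist_force: [0.2, -1.0, 0.1]
position: [0.5262, -0.1425, 0.1801]
wrist_force: [-0.8, 0.6, 0.2]
yaw -0.06566001578430436 t [ 0.57955627 -0.04808557] res mm [[0.6, 0.5], [-0.8, -1.3], [-0.4, 0.2], [0.3, -0.4], [0.3, 1.0]]
[([279, 220, 5, 13, 50], [281.36, 226.06])] [([291, 216, 16, 15, 106], [299.48, 224.54]), ([293, 235, 17, 6, 76], [301.13, 237.43])] knob exp [281.11371884 226.6976866 ]
bar [0.45311704 0.01033636 0.08      ]
pos [ 0.5253 -0.1422  0.1778] d_tool [-0.0161 -0.1679 -0.0227] rz -1.159 tilt [ 0.0025 -0.0029 -0.    ] F [-0.6  0.4 -0.7] gap 0.032 t 11.8167
```

View pics/shut.png

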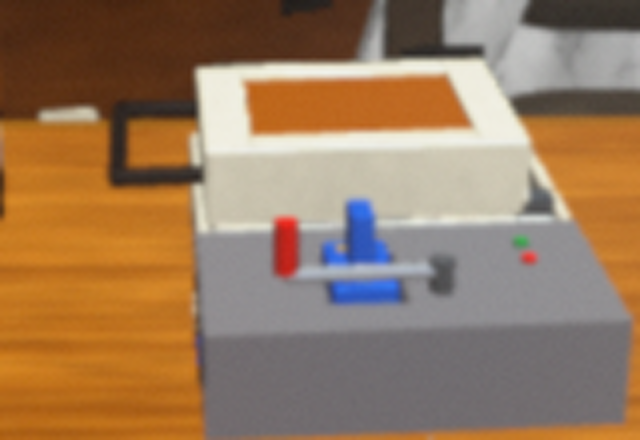

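The lever lies along the cabinet over the key's shoulder, with the knob at (281.4,226.1) against the expected (281.1,226.7), so it is shut. Next is the bar.

```bash

echo '[[0.04,-0.0068,-0.07,-0.01,0,0,0],[0.04,-0.0068,-0.07,-0.01,0,0,0],[0.04,-0.0068,-0.07,-0.01,0,0,0],[0.04,-0.0068,-0.07,-0.01,0,0,0],[0.04,-0.0068,-0.07,-0.01,0,0,0]]' | python3 inch.py|grep -E 'pos|wr'
echo '[[0.04,-0.0068,-0.07,-0.005,0,0,0],[0.04,0,0,0,0,0,-0.0369],[0.04,0,0,0,0,0,-0.0369],[0.04,0,0,0,0,0,-0.0369],[0.04,0,0,0,0,0,-0.0369]]' | python3 inch.py|grep -E 'pos|wr'
echo '[[0.04,0,0,0,0,0,-0.0369],[0.04,0,0,0,0,0,-0.0369],[0.04,0,0,0,0,0,-0.0369],[0.04,0,0,0,0,0,-0.0369],[0.04,0,0,0,0,0,-0.0369]]' | python3 inch.py|grep -E 'pos|wr'
echo '[[0.04,0,0,0,0,0,-0.0369],[0.04,0,0,0,0,0,0],[0.04,0,0,0,0,0,0]]' | python3 inch.py|grep -E 'pos|wr'
python3 -c "
from go import *
delta([.4531,.0103,.062],-.0657)"
```

```text
position: [0.4631, -0.0138, 0.1948]
wrist_force: [0.5, 0.4, -0.2]
position: [0.4518, 0.0108, 0.1968]
wrist_force: [-0.1, -0.3, -0.1]
position: [0.4518, 0.0106, 0.1967]
wrist_force: [-0.7, -0.0, 0.0]
position: [0.452, 0.0105, 0.1971]
wrist_force: [-0.5, -0.0, -0.1]
pos [0.452  0.0105 0.1971] d_tool [-0.0002  0.0013  0.1351] rz -0.003 tilt [-0.0016 -0.0001  0.    ] F [-0.5 -0.  -0.1] gap 0.04 t 13.3167
```

Scaled: 0.035 m / 0.4 = 0.0875, 0.03 m / 0.4 = 0.075, -0.003 rad / 3.1416 = -0.001.

```bash

echo '[[0.04,0,0.0033,0.075,0,0,-0.001],[0.04,0,0,0.0875,0,0,0],[0.04,0,0,0.0875,0,0,0],[0.04,0,0,0.05,0,0,0],[0.04,0,0,0.0375,0,0,0]]' | python3 inch.py|grep -E 'pos|wr'
echo '[[0.0,0,0,0,0,0,0],[0.0,0,0,0,0,0,0],[0.0,0,0,0,0,0,0],[0.0,0,0,0,0,0,0],[0.0,0,0,0,0,0,0]]' | python3 inch.py|grep -E 'pos|wr|fin'
echo '[[0.0,0,0,0,0,0,0],[0.0,0,0,0,0,0,0],[0.0,0,0,0,0,0,0]]' | python3 inch.py|grep -E 'pos|wr|fin'
python3 - <<'E'
import numpy as np
from rig import bot, probe_bus, grab_frame, finish_job
o=probe_bus.observe();P=o["position"];print(P)
from h import R
M=R.from_quat(o["eef_rot"]).as_matrix()
# bar arc in tool axes, per 5 deg of hood
r,a0=.216,np.arctan2(20,-215)
a=a0-np.radians(np.arange(0,76,5));x,z=r*np.cos(a),r*np.sin(a)
th=-.0657
for i in range(15):
    d=np.array([(x[i+1]-x[i])*np.cos(th),(x[i+1]-x[i])*np.sin(th),z[i+1]-z[i]]);print(5*i+5,(M.T@d).round(4))
E
```

```text
position: [0.4525, 0.0104, 0.0605]
wrist_force: [0.5, -0.3, -0.7]
position: [0.4542, 0.0102, 0.0638]
wrist_force: [0.2, 0.3, -0.2]
finger_gap: 0.0123
finger_force: 0.0
position: [0.4542, 0.0102, 0.0634]
wrist_force: [0.9, -1.2, 2.2]
finger_gap: 0.0005
finger_force: 0.9
[0.45423014 0.01020054 0.06337642]
5 [-0.      0.0026 -0.0187]
10 [-0.      0.0042 -0.0184]
15 [-0.      0.0058 -0.0179]
20 [-0.      0.0073 -0.0174]
25 [-0.      0.0088 -0.0167]
30 [-0.      0.0102 -0.0158]
35 [-0.      0.0116 -0.0149]
40 [-0.      0.0128 -0.0138]
45 [-0.0001  0.014  -0.0126]
50 [-0.0001  0.015  -0.0114]
55 [-0.0001  0.016  -0.01  ]
60 [-0.0001  0.0168 -0.0086]
65 [-0.0001  0.0175 -0.0071]
70 [-0.0001  0.018  -0.0055]
75 [-0.0001  0.0184 -0.0039]
```

The fingers closed fully (0.5 mm), so they missed the bar. I'll look again.

```bash
python3 - <<'E'
from rig import bot, probe_bus, grab_frame, finish_job
from fit import *
f=grab_frame("side")
u,v=proj(f,probe_bus.observe()["position"]);print("tcp px",u,v,"bar exp",[proj(f,cab((-130,y,80))).round(1).tolist() for y in(3,50,97)])
cv2.imwrite("pics/bar.png",cv2.resize(f["pixels"][150:250,190:310,::-1],None,fx=6,fy=6,interpolation=cv2.INTER_CUBIC))
E
```

```text
yaw -0.06566001578430436 t [ 0.57955627 -0.04808557] res mm [[0.6, 0.5], [-0.8, -1.3], [-0.4, 0.2], [0.3, -0.4], [0.3, 1.0]]
tcp px 239.48573918763842 207.4054104826543 bar exp [[238.5, 208.3], [238.7, 200.3], [238.8, 193.1]]
```

View pics/bar.png

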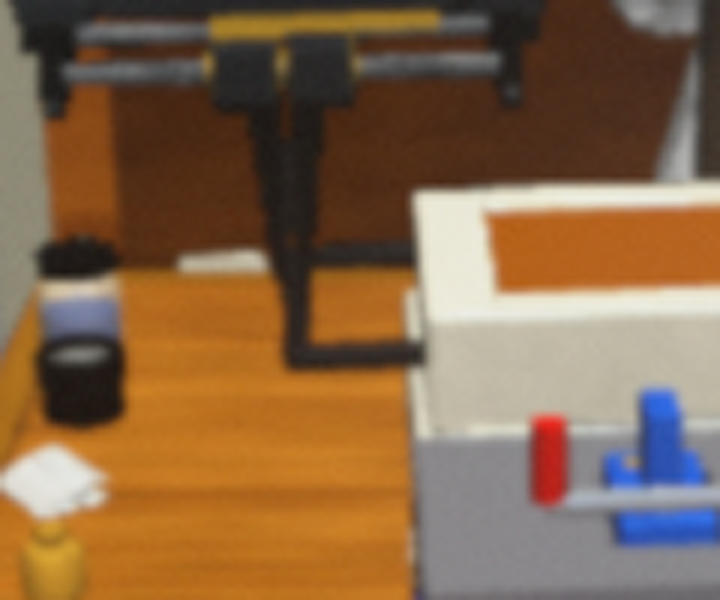

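The picture shows the fingers coming down at the bar, near crop (295,300), with the near bar corner at about (295,355). It can't tell me whether the bar is between them, so I'll compare this frame numerically with the earlier one that shows the bar unobstructed.

```bash
python3 - <<'E'
from rig import bot, probe_bus, grab_frame, finish_job
from fit import *
f=grab_frame("side");g=dict(np.load("pics/side2.npz"))
np.savez("pics/side3.npz",**f);o=probe_bus.observe();print(o["position"],o["finger_gap"],o["finger_force"],o["wrist_force"],o["time"])
a=f["pixels"].max(2).astype(int);b=g["pixels"].max(2).astype(int)
print("hood diff",np.abs(a-b)[175:225,262:300].mean(),np.abs(a-b)[175:225,262:300].max())
for v in range(186,214): print(v,"old",*["%3d"%x for x in b[v,228:252]],"| new",*["%3d"%x for x in a[v,228:252]])
E
```

```text
yaw -0.06566001578430436 t [ 0.57955627 -0.04808557] res mm [[0.6, 0.5], [-0.8, -1.3], [-0.4, 0.2], [0.3, -0.4], [0.3, 1.0]]
[0.45422538 0.01020464 0.06323528] 0.0003536001307051606 1.151925337035209 [ 2.95027004 -0.27339292  1.92962505] 14.5
hood diff 7.683157894736842 43
186 old  93  93  92  95  93  94  92  92  91  92  91  92  90  91  92  93  90  92  91  91  93  92  89  89 | new  87  87  89  87  87  78  55  40  36  40  42  39  37  36  47  73  83  86  87  86  86  86  86  85
187 old  92  91  92  92  92  89  89  87  90  89  90  87  92  89  88  92  92  94  92  92  90  89  91  87 | new  86  86  87  86  85  78  56  39  37  40  39  39  37  38  47  73  85  86  87  88  85  88  86  83
188 old  90  89  91  91  91  88  89  88  87  89  88  87  88  89  89  92  90  89  92  89  89  90  88  89 | new  86  84  85  85  82  77  54  38  38  41  40  37  38  39  52  74  85  86  87  86  85  84  85  81
189 old  89  90  88  89  88  89  90  88  87  87  88  84  83  82  82  83  85  86  85  84  85  85  83  82 | new  85  86  83  83  84  78  55  38  38  37  42  40  38  45  63  78  79  81  79  81  78  79  78  78
19
[... 4241 characters left out ...]
82 182 184 184 185 165 113  65  50  47  51  50  51  51  48  52  56  57  60  58  58
211 old 192 191 189 191 192 191 193 193 183 152 118  99 100 109 113 112 111 111 113 113 116 128 134 132 | new 183 184 183 182 184 184 185 185 176 144 109  92  86  91  92  94  92  91  95 103 106 105 106 108
212 old 195 197 195 196 197 195 196 196 193 183 174 168 167 169 172 171 171 171 171 170 172 174 177 180 | new 188 187 188 188 188 188 188 187 186 176 165 160 158 158 160 160 158 160 159 161 162 163 163 164
213 old 202 202 201 201 201 202 201 201 201 201 198 198 198 198 197 196 195 194 193 195 195 196 198 198 | new 194 195 192 192 194 193 193 193 193 193 191 190 189 190 187 186 185 186 186 184 186 187 188 189
```

Near the bar both legs have moved down a fraction of a pixel. The finger silhouette ends near v=200, which is about z=0.08. So the real tips sit about 17 mm higher than the TCP reading and slid off the top of the bar. I'll open, go about 23 mm lower and close again.

Careful with the scale: shifts go in shares of 0.4 m and turns go in shares of pi rad. That gives: -0.02 m / 0.4 = -0.05.

```bash

echo '[[0.0,0,0,-0.05,0,0,0],[0.04,0,0,0,0,0,0],[0.04,0,0,0,0,0,0],[0.04,0,0,0,0,0,0],[0.04,0,0,0,0,0,0]]' | python3 inch.py|grep -E 'pos|wr|gap'
echo '[[0.04,0,0,0.05,0,0,0],[0.04,0,0,0.03,0,0,0],[0.04,0,0,0.025,0,0,0],[0.04,0,0,0,0,0,0]]' | python3 inch.py|grep -E 'pos|wr|gap'
echo '[[0.0,0,0,0,0,0,0],[0.0,0,0,0,0,0,0],[0.0,0,0,0,0,0,0],[0.0,0,0,0,0,0,0],[0.0,0,0,0,0,0,0]]' | python3 inch.py|grep -E 'pos|wr|fin'
echo '[[0.0,0,0,0,0,0,0],[0.0,0,0,0,0,0,0]]' | python3 inch.py|grep -E 'pos|wr|fin'
```

```text
position: [0.4533, 0.0103, 0.0824]
wrist_force: [0.6, -0.1, -0.2]
finger_gap: 0.0219
position: [0.4526, 0.0104, 0.039]
wrist_force: [-1.4, 0.0, 0.4]
finger_gap: 0.0397
position: [0.454, 0.0102, 0.0413]
wrist_force: [10.5, -1.0, -1.2]
finger_gap: 0.0117
finger_force: 6.4
position: [0.4553, 0.0101, 0.0414]
wrist_force: [5.0, 1.0, -1.2]
finger_gap: 0.0094
finger_force: 30.0
```

Gripped (gap 9.4 mm, 30 N). I'll lift along the arc at 2.5 degrees per row.

Scaled: -0.0094 m / 0.4 = -0.0235, -0.0093 m / 0.4 = -0.0233.

```bash

cat > hood.py <<'E'
from h import *
from rig import bot, probe_bus, grab_frame, finish_job
o=probe_bus.observe();p=o["position"]
d=p-np.array([.4553,.0101,.0414]);c,s=np.cos(-.0657),np.sin(-.0657)
x=-.215+d[0]*c+d[1]*s;z=.020+d[2]
print("hood deg",np.degrees(np.arctan2(20,-215)-np.arctan2(z,x)).round(2),"r",np.hypot(x,z).round(4),"lat",(-d[0]*s+d[1]*c).round(4),"F",o["wrist_force"].round(1),"gap",round(o["finger_gap"],4),"t",o["time"])
E
echo '[[0,0,0.0063,-0.0235,0,0,0],[0,0,0.0038,-0.0233,0,0,0],[0,0,0.0048,-0.0233,0,0,0],[0,0,0.0058,-0.0228,0,0,0],[0,0,0.0068,-0.0225,0,0,0]]' | python3 inch.py|grep -E 'wr|gap'
python3 hood.py
echo '[[0,0,0.0078,-0.0223,0,0,0],[0,0,0.0088,-0.022,0,0,0],[0,0,0.0095,-0.0215,0,0,0],[0,0,0.0105,-0.0213,0,0,0],[0,0,0,0,0,0,0]]' | python3 inch.py|grep -E 'wr|gap'
python3 hood.py
```

```text
wrist_force: [0.3, -3.5, -4.7]
finger_gap: 0.0092
hood deg 12.44 r 0.2164 lat -0.0 F [ 0.3 -3.5 -4.7] gap 0.0092 t 16.25
wrist_force: [-4.5, -3.1, -0.2]
finger_gap: 0.0089
hood deg 22.56 r 0.217 lat -0.0001 F [-4.5 -3.1 -0.2] gap 0.0089 t 16.6667
```

Scaled: -0.0083 m / 0.4 = -0.0208, -0.0079 m / 0.4 = -0.0198.

```bash

echo '[[0,0,0.011,-0.0208,0,0,0],[0,0,0.0128,-0.0198,0,0,0],[0,0,0.0128,-0.0198,0,0,0],[0,0,0.0145,-0.0188,0,0,0],[0,0,0.0145,-0.0188,0,0,0]]' | python3 inch.py|grep -E 'wr'
echo '[[0,0,0.016,-0.0173,0,0,0],[0,0,0.016,-0.0173,0,0,0],[0,0,0.0175,-0.0158,0,0,0],[0,0,0.0175,-0.0158,0,0,0],[0,0,0,0,0,0,0]]' | python3 inch.py|grep -E 'wr'
python3 hood.py
echo '[[0,0,0.0188,-0.0143,0,0,0],[0,0,0.0188,-0.0143,0,0,0],[0,0,0,0,0,0,0],[0,0,0,0,0,0,0]]' | python3 inch.py|grep -E 'wr'
python3 hood.py; python3 - <<'E'
from rig import bot, probe_bus, grab_frame, finish_job
from fit import *
f=grab_frame("side");np.savez("pics/side4.npz",**f)
cv2.imwrite("pics/lift.png",cv2.resize(f["pixels"][90:260,200:370,::-1],None,fx=3.5,fy=3.5,interpolation=cv2.INTER_CUBIC))
E
```

```text
wrist_force: [-11.9, -5.7, 4.5]
wrist_force: [-16.7, -4.2, 19.0]
hood deg 44.97 r 0.2182 lat -0.0003 F [-16.7  -4.2  19. ] gap 0.0091 t 17.5
wrist_force: [-14.0, -6.2, 18.8]
hood deg 49.85 r 0.218 lat -0.0004 F [-14.   -6.2  18.8] gap 0.0091 t 17.8333
yaw -0.06566001578430436 t [ 0.57955627 -0.04808557] res mm [[0.6, 0.5], [-0.8, -1.3], [-0.4, 0.2], [0.3, -0.4], [0.3, 1.0]]
```

View pics/lift.png

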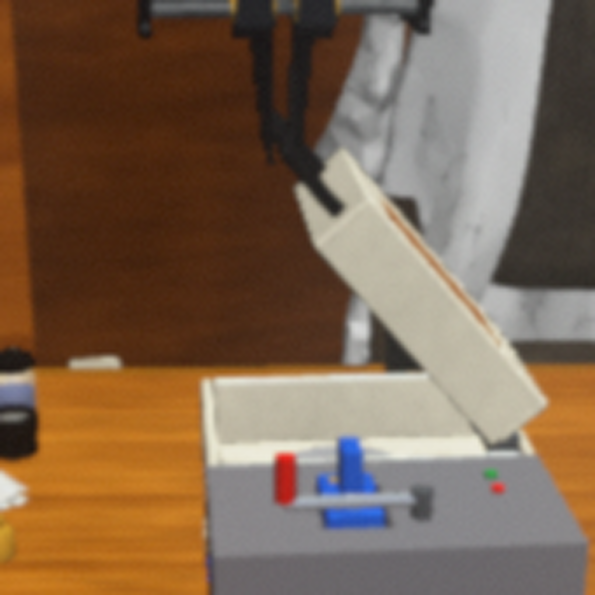

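The hood is at about 50 degrees, the bar is held at the fingertips, and the lever and key are still in place. The roughly 24 N force points radially outward, so my arc is about 2 mm tight. I'll relieve that and continue slowly.

```bash

echo '[[0,0,-0.0028,-0.004,0,0,0],[0,0,0,0,0,0,0]]' | python3 inch.py|grep -E 'wr'
python3 hood.py
echo '[[0,0,0.01,-0.0063,0,0,0],[0,0,0.01,-0.0063,0,0,0],[0,0,0.01,-0.0063,0,0,0],[0,0,0.01,-0.0063,0,0,0],[0,0,0,0,0,0,0]]' | python3 inch.py|grep -E 'wr'
python3 hood.py
```

```text
wrist_force: [-1.1, -5.2, 0.1]
hood deg 49.91 r 0.2182 lat -0.0004 F [-1.1 -5.2  0.1] gap 0.0092 t 18.05
wrist_force: [-4.1, -6.0, 4.2]
hood deg 54.97 r 0.2183 lat -0.0003 F [-4.1 -6.   4.2] gap 0.0093 t 18.4667
```

Scaled: 0.0043 m / 0.4 = 0.0108, 0.0042 m / 0.4 = 0.0105.

```bash
python3 - <<'E'
from fit import *
f=dict(np.load("pics/side4.npz"))
n=np.array([-np.sin(th),np.cos(th),0]);p0=cab((0,-18,0))
def q(a,b):
    o,d=ray(f,200+(a+.5)/3.5-.5,90+(b+.5)/3.5-.5);w=o+d*((p0-o)@n)/(d@n);return np.array([*(Rt.T@(w[:2]-t)),w[2]])*1e3
for A,B in(((318,247),(500,443)),((375,195),(545,405))):
    a,b=q(*A),q(*B);print(a.round(1),b.round(1),np.degrees(np.arctan2(a[2]-b[2],b[0]-a[0])))
E
echo '[[0,0,0.0103,-0.0058,0,0,0],[0,0,0.0105,-0.0055,0,0,0],[0,0,0.0105,-0.0053,0,0,0],[0,0,0.0108,-0.005,0,0,0],[0,0,0,0,0,0,0]]' | python3 inch.py|grep -E 'wr'
python3 hood.py
echo '[[0,0,0.0108,-0.0048,0,0,0],[0,0,0.0108,-0.0045,0,0,0],[0,0,0.0108,-0.0045,0,0,0],[0,0,0,0,0,0,0],[0,0,0,0,0,0,0]]' | python3 inch.py|grep -E 'wr|fin'
python3 hood.py
```

```text
yaw -0.06566001578430436 t [ 0.57955627 -0.04808557] res mm [[0.6, 0.5], [-0.8, -1.3], [-0.4, 0.2], [0.3, -0.4], [0.3, 1.0]]
[-23.1 -18.  186.9] [ 87.6 -18.   62.4] 48.333201291277696
[  8.8 -18.  216. ] [113.6 -18.   86.1] 51.09071676846725
wrist_force: [-2.1, -6.3, 3.6]
hood deg 59.99 r 0.2181 lat -0.0004 F [-2.1 -6.3  3.6] gap 0.0092 t 18.8833
wrist_force: [-2.2, -5.9, 2.5]
finger_gap: 0.009
finger_force: 30.0
hood deg 63.55 r 0.2181 lat -0.0004 F [-2.2 -5.9  2.5] gap 0.009 t 19.3
```

Scaled: 0.0036 m / 0.4 = 0.009, -0.0014 m / 0.4 = -0.0035.

```bash

echo '[[0,0,0.009,-0.0035,0,0,0],[0,0,0,0,0,0,0],[0,0,0,0,0,0,0]]' | python3 inch.py|grep -E 'wr|fin'
python3 hood.py
echo '[[0,0,-0.009,0.0035,0,0,0],[0,0,-0.0108,0.0045,0,0,0],[0,0,-0.0108,0.0045,0,0,0],[0,0,-0.0108,0.0048,0,0,0],[0,0,-0.0108,0.005,0,0,0]]' | python3 inch.py|grep -E 'wr'
echo '[[0,0,-0.0105,0.0053,0,0,0],[0,0,-0.0105,0.0055,0,0,0],[0,0,-0.0103,0.0058,0,0,0],[0,0,-0.01,0.0063,0,0,0],[0,0,0,0,0,0,0]]' | python3 inch.py|grep -E 'wr'
python3 hood.py
echo '[[0,0,-0.0075,0.0045,0,0,0],[0,0,0,0,0,0,0],[0,0,0,0,0,0,0],[0,0,0,0,0,0,0]]' | python3 inch.py|grep -E 'wr'
python3 hood.py
```

```text
wrist_force: [-2.7, -6.8, 2.9]
finger_gap: 0.0089
finger_force: 30.0
hood deg 64.55 r 0.2182 lat -0.0004 F [-2.7 -6.8  2.9] gap 0.0089 t 19.55
wrist_force: [-0.1, -5.0, 1.4]
wrist_force: [-1.9, -2.2, 2.4]
hood deg 53.35 r 0.2179 lat 0.0006 F [-1.9 -2.2  2.4] gap 0.0088 t 20.3833
wrist_force: [-4.0, 0.3, 5.4]
hood deg 52.71 r 0.2178 lat 0.0007 F [-4.   0.3  5.4] gap 0.0091 t 20.7167
```

```bash
echo '[[0,0,0,0,0,0,0],[0,0,0,0,0,0,0],[0,0,0,0,0,0,0]]' | python3 inch.py|grep -E 'pos|wr'; python3 hood.py; python3 - <<'E'
from rig import bot, probe_bus, grab_frame, finish_job
from fit import *
f=grab_frame("side");g=grab_frame("top");o=probe_bus.observe();print(np.abs(o["dq"]).max())
print(blobs(mask(f,"red")),blobs(mask(f,"blue")))
a=cv2.resize(f["pixels"][90:260,200:370,::-1],(400,400),interpolation=cv2.INTER_CUBIC)
b=cv2.resize(g["pixels"][125:225,195:295,::-1],(400,400),interpolation=cv2.INTER_CUBIC)
cv2.imwrite("pics/end.png",np.hstack([a,b]))
E
```

```text
position: [0.5549, 0.0043, 0.2062]
wrist_force: [-3.7, 1.1, 4.9]
hood deg 52.73 r 0.2178 lat 0.0007 F [-3.7  1.1  4.9] gap 0.0088 t 20.9667
yaw -0.06566001578430436 t [ 0.57955627 -0.04808557] res mm [[0.6, 0.5], [-0.8, -1.3], [-0.4, 0.2], [0.3, -0.4], [0.3, 1.0]]
0.001527299908132371
[([279, 220, 5, 13, 50], [281.36, 226.16])] [([291, 216, 16, 15, 111], [299.25, 224.59]), ([293, 235, 17, 6, 76], [301.13, 237.43])]
```

View pics/end.png

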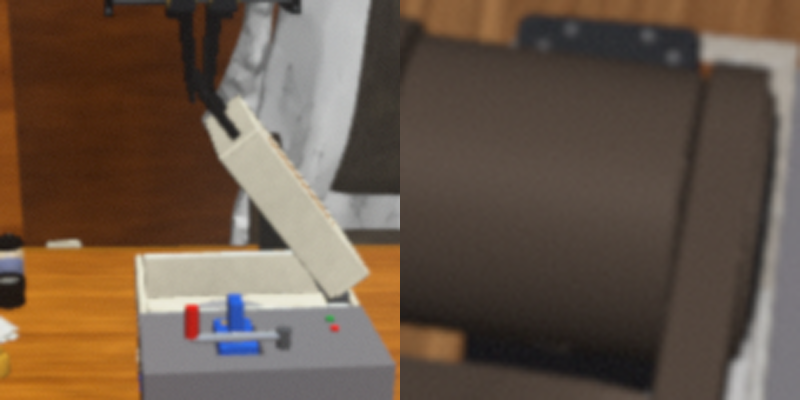

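The hood is held still at about 52.7 degrees. The knob at (281.4,226.2) and the key blobs haven't moved since the lever was shut. In the top view the arm hides the scale.

```bash
python3 -c "
from rig import bot, probe_bus, grab_frame, finish_job
print(finish_job())"
```

```text
the job is handed in; nothing more can be done
None
```

Job handed in: the key is home, the lever is shut against its stop, and the hood was raised to about 64.5° and is now held still at about 52.7°, about 7.5° below balance (angle worked out from the tool pose, as the arm hid the scale).

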